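Set the honey doser and hold its plunger drawn

TASK

Set the portion dial of the honey doser to the three-dot mark and let go of it. Then take the plunger by its black grip and pull it straight up out of its barrel, without forcing it sideways against the barrel, until its third groove (counted from the grip) is level with the top of the collar; do not pull it clear out. Finish while still holding the plunger there in the gripper, and leave the jars, the bowl and the candle tub where they are.

Things in the scene. Friction and masses are not known exactly. Their poses are not given: they have to be found in the camera images.
- doser: Fixed counter-top doser, yawed up to 50 degrees. Steel base 120 (x) x 290 (y) x 14 mm; origin at the centre of its underside, on the table, z up. At y = -80 mm a white box 116 x 116 mm, top 50 mm above the table, carries the dial. At y = +80 mm stands the plunger's aluminium barrel, 52 mm across (collar and foot 60), top 125 mm above the table; a low spout reaches 60 mm to -x from its axis.
- dial_axis (a point): Point on the dial's axis at the top face of the white box, 50 mm above the table; axes parallel to the doser's. Dots 46 mm from the axis mark the four settings: one dot at +0.9 rad from the doser's +x (counter-clockwise from above), two at +0.3, three at -0.3, four at -0.9 rad.
- dial (a joint): Dial angle, rad, growing clockwise seen from above: 0 at the one-dot mark, 0.6 at two dots, 1.2 at three, 1.8 at four; stops at -0.1 and 1.9. It clicks into a sprung detent at each mark and, let go nearby, is drawn to it; turning takes less than 0.3 N m. Starts at one dot or two.
- dial_grip (a point): On the dial's axis at gripping height, 72 mm above the table; its x axis runs along the black bar grip to the pointer end (white line on top), z up. The dial is a disc of 52 mm diameter, 8 mm thick, under an upright bar 14 mm wide and 26 mm high (58 to 84 mm above the table), reaching 26 mm from the axis at the pointer end, 20 mm at the other.
- plunger: Loose plunger, 170 mm long, 0.2 to 0.4 kg: steel rod of 18 mm diameter, 127 mm long, then a round black grip 30 mm in diameter, 35 mm high, with a cap 38 mm in diameter, 8 mm high. Origin at the centre of the rod's lower end, z along the rod to the grip. It starts standing on the bottom of the bore; only the bore guides it, and it drops back if let go.
- plunger_grip (a point): Centre of the black grip, on the plunger's axis, 146 mm above its lower end (171 mm above the table at the start).
- groove3 (a point): The third of four fine dark grooves, counted from the grip, on the plunger's axis, 40 mm above its lower end. The grooves start hidden in the bore, 20, 40, 60 and 80 mm below the collar top, so the third is level with the collar when the plunger is drawn 60 mm.
- collar_top (a point): Centre of the bore's mouth at the top of the collar, 125 mm above the table; z up along the bore, which is 19 mm wide and 100 mm deep.
- spice_jar: Bystander: jar with a red lid, 90 mm diameter, 130 mm high, origin at the centre of its underside.
- honey_jar: Bystander: amber jar with a brass-coloured lid, 72 mm diameter, 100 mm high, origin at the centre of its underside.
- bowl: Bystander: metal bowl, 130 mm diameter, 45 mm high, origin at the centre of its underside.
- candle_tub: Bystander: white tub of yellow candles, 144 mm diameter, about 165 mm high with the candles, origin at the centre of its underside.
Things that resemble listed ones, but are neither listed nor needed, are in the scene too. There is more than one size of the plunger; the one meant has the size given above.

How it is judged (in metres and radians):
On the way, in this order (a step that is already met when the one before it is completed fails the run):
1. the dial stands at the three-dot mark while the plunger is still down (value of joint dial between 1.05 and 1.35 rad and z of groove3 in the frame of collar_top below -0.05 m), for 0.3 s.
2. the plunger is held by the fingers with its third groove level with the collar top (z of groove3 in the frame of collar_top between -0.006 and 0.006 m and contact force between the fingers and plunger above 3 N and angle between the z axis of plunger and the z axis of doser, either way round below 0.05 rad), for 0.3 s.
At the end, for the whole second after the job is handed in: Dial within 0.15 rad of three dots; third groove within 6 mm of the collar top's height, plunger in the bore (within 4 mm and 0.05 rad of its axis), at rest (under 0.01 m/s), held by the fingers with over 3 N, pressing on the barrel with under 15 N (all of step 2 and value of joint dial between 1.05 and 1.35 rad and horizontal distance between groove3 and collar_top below 0.004 m and contact force between plunger and doser below 15 N and linear speed of plunger below 0.01 m/s); the arm keeps its last pose, push and grip.
It fails at once if the plunger pulled clear of the barrel (z of groove3 in the frame of collar_top above 0.036 m).
It fails at once if the plunger forced against the barrel with more than 40 N (contact force between plunger and doser above 40 N).
It fails at once if a jar, the bowl or the candle tub moved by more than 20 mm (distance of any of spice_jar, honey_jar, bowl, candle_tub from where it was at the start of the episode above 0.02 m).
It also fails if it takes over 48 s, if anything falls off the work surface, if the arm or the gripper's body presses on something with over 40 N, if the wrist force passes 120 N, or if a joint passes its speed limit or range.

ROBOT

A 6-joint arm with a two-finger parallel gripper is mounted at the origin on the work surface. World frame = base frame: x ahead of the robot, y to its left, z up, the work surface at z = 0. Lengths are in mm, angles in rad, forces in N, time in s.
With the tool pointing down it reaches from about 325 to 1000 mm from the base axis. Payload 5.1 kg.
Tool frame: the origin (TCP) lies where the fingers leave the gripper's body, on its centre line; the fingertips stand 73 mm ahead of it and the grasp point (between the pads) lies 54 mm ahead of it; z points along the fingers, y is the line along which they close (so a half turn about z gives the same grasp; the last joint's range is limited). The gripper opens to 85 mm and grips with 20 to 120 N. Pads are 22 mm wide; open, the fingers measure 114 mm over their backs; the gripper's body (76 mm by 85 mm) begins 54 mm behind the grasp point. The pads swing forward as they close: fully open they stand 13 mm farther back than shut.
Start: joints at [1.224, 0.124, 1.65, -0, 1.367, -0.083], TCP at [169.51, 627.496, 303.922] pointing down, gripper open.
Joint ranges: [-2.61, 2.61], [-1.02, 2.33], [0.03, 2.71], [-1.35, 4.49], [0.32, 2.68], [-2.91, 2.91]. Speed limits (rad/s): [2.57, 2.57, 3.14, 3.14, 3.14, 3.14].

INTERFACE

Orientations are given as a unit quaternion [w, x, y, z].
In Python, from plant import * gives the robot as it stands. The module is installed in compiled form; this text tells all that it offers.
- The arm moves only by the shell command python3 -m crank 'ROWS'. ROWS is JSON, a list of rows, each an object with "claw": the closure, from 0 (fully open) to 1 (shut); "delta_pos": the shift along the world's x, y, z in m, a list of three; "twist": the turn about the world's z in degrees. In form: [{"claw": claw, "delta_pos": [dx, dy, dz], "twist": twist}, ...]. A call has 1 to 20 rows; each row shifts and turns the commanded pose from where the row before left it; what a row does not reach is not made up. A row lasts 1/8 s, in which the tool goes at most 62.5 mm and 10.7 degrees, less where a joint would pass 70% of its speed; a pose out of reach is approached as far as the arm can. A call is refused whole if a number of a shift passes 0.0625 or a number of a turn 10.7, either way. A call with a gripper value outside its range is refused whole. The fingers move at their own pace and stop on an object; the grip force is fixed at half the most. Time passes only in rows, so rows that do not move let the fingers close. It gives the time, the measured TCP pose, the force, the opening and the grip force at its end, in the units of the state.
- get_state(): the state, without advancing time (a new reading comes with each control period).
- capture(name): name is "scene" or "top"; returns (picture, depth): 480x640x3 uint8, red, green, blue; 480x640 float32, mm along the optical axis (not along the pixel's ray), 0 where there is no reading.
- camera_info(name): a dict with "fx", "fy", "cx", "cy" (pixels), "eye" and "attitude" of the camera in the world. Camera axes: x right, y down, z forward; pixel columns grow to the right and rows downward; lengths in mm; the calibration is good to about 2 mm. A picture is of the moment at which its call begins. camera_info takes no time and is no camera call.
- close_job(): hands the job in; it is judged then, once.
The state is a dict: "t": time; "q": joint angles; "joint_vel": joint speeds; "joint_torque": joint torques, N m; "tool_pos": TCP position; "ee_rot": TCP orientation; "contact_force": force on the tool from outside, world axes, zero at the start; "moment": the same for the moment, N m; "opening": finger opening in mm; "grip_force": force on a finger pad.
Only numpy, scipy, OpenCV 4.12 (cv2) and the standard library are available. Lean on these libraries where they do the work, as an engineer would, in place of code of your own. Each camera call takes 0.05 s, during which the arm holds its last target. There are 200 camera calls.

## Working session

There is one attempt and no reset: what is moved stays moved. The work goes in short steps, Python scripts to look and compute and a shell command to move; the robot and the scene stay as the last step left them, time stands still between calls to the robot, and variables do not carry over. Pictures are saved under pics/ and viewed, at most 10 in all, crops included, and the job is handed in when it is done.

```bash
mkdir -p pics; cat > h.py <<'E'
from plant import *
import numpy as np, cv2
from scipy.spatial.transform import Rotation as R
def cloud(n):
    im,d=capture(n); c=camera_info(n)
    a=np.array(c["attitude"],float)
    M=a if a.shape==(3,3) else R.from_quat(np.r_[a[1:],a[0]]).as_matrix()
    v,u=np.mgrid[0:480,0:640]
    P=np.stack([(u-c["cx"])/c["fx"]*d,(v-c["cy"])/c["fy"]*d,d],-1)@M.T+np.array(c["eye"])
    P[d==0]=np.nan
    return im,d,P
E
python3 - <<'E'
from h import *
for n in("scene","top"):
    im,d,P=cloud(n); cv2.imwrite(f"pics/{n}0.png",im[:,:,::-1]); np.savez(f"{n}0.npz",im=im,P=P); print(camera_info(n))
print(get_state())
E
```

```text
{'fx': 553.370959681206, 'fy': 553.370959681206, 'cx': 312.7792414604842, 'cy': 238.33846878555667, 'eye': array([1524.74218015,  158.49842891,  995.38254971]), 'attitude': array([-0.25391926,  0.56948651,  0.71789368, -0.30957841])}
{'fx': 532.2071980739431, 'fy': 532.2071980739431, 'cx': 316.9453099541612, 'cy': 230.75548842010596, 'eye': array([ 493.97197958,  -41.46921151, 1242.49861589]), 'attitude': array([ 0.03225231, -0.70334219,  0.70986642, -0.01895315])}
{'t': 0.1, 'q': array([ 1.22438185e+00,  1.24464524e-01,  1.65154779e+00, -9.24480291e-06,
        1.36751499e+00, -8.25602208e-02]), 'joint_vel': array([-4.05696595e-04, -7.45432279e-04, -4.08310555e-03,  2.98968750e-04,
       -8.33366009e-04, -4.71001439e-05]), 'joint_torque': array([ 3.35786517e-04, -4.24929929e+01, -3.66655290e+01, -1.55671055e-04,
        4.00470744e-03, -1.25484655e-05]), 'tool_pos': array([169.38398978, 627.10711325, 302.75375   ]), 'ee_rot': array([-2.01469091e-04,  1.31543776e-01,  9.91309891e-01, -9.46122321e-04]), 'contact_force': array([-0.3439494 ,  0.35980636, -0.14990014]), 'moment': array([ 0.03320816, -0.00208701, -0.00813946]), 'grip_force': 0.0, 'opening': 85.31524348592787}
```

View pics/scene0.png

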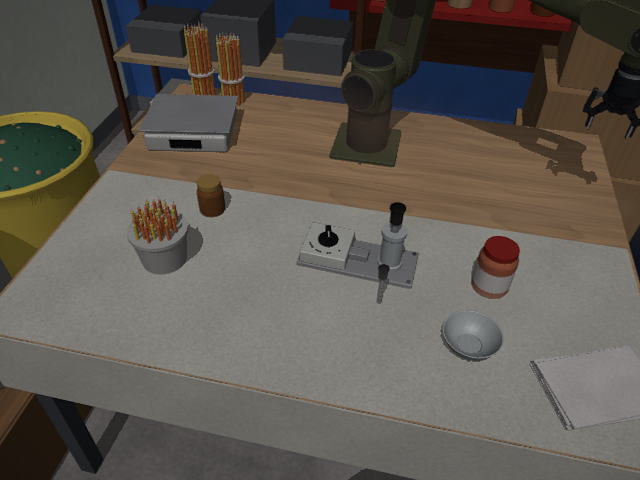

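View pics/top0.png

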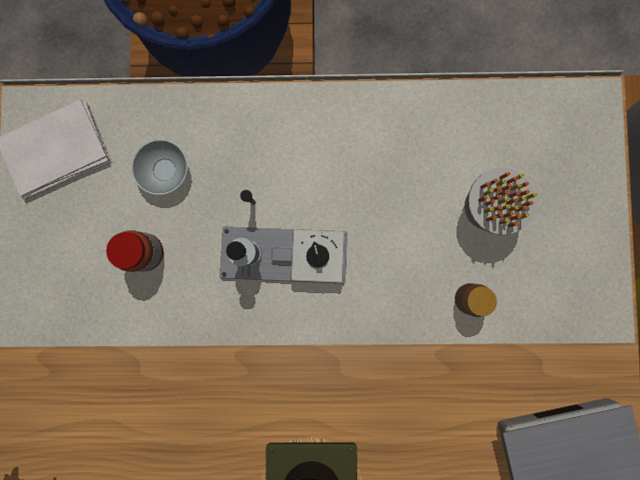

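The scene view shows the doser at (355,255), with a small look-alike plunger next to it at (382,280). In the top view the dial is at (317,256), the plunger cap at (237,250) and the look-alike at (246,195). The doser's yaw is close to 0.

```bash
python3 - <<'E'
from h import *
f=np.load("top0.npz"); im,P=f["im"],f["P"]
sub=np.zeros((480,640),bool); sub[210:300,205:360]=1
z=P[...,2]
def rect(m,name):
    m=m&sub; p=P[m][:,:2]; r=cv2.minAreaRect(p.astype(np.float32)); print(name,m.sum(),np.median(P[m],0).round(1),r)
g=im.astype(int).min(-1)
rect((z>44)&(z<55)&(np.arange(640)[None]>285),"box")
rect((z>8)&(z<20),"base")
rect((z>190)&(z<206),"cap"); rect((z>118)&(z<131),"collar"); rect((z>76)&(z<92),"bar")
s=np.zeros_like(sub); s[180:210,235:260]=1
print("fake",P[s&(z>25)].round(0)[:40:3])
c=cv2.resize(im[225:290,285:350],None,fx=9,fy=9,interpolation=cv2.INTER_CUBIC); cv2.imwrite("pics/dial.png",c[:,:,::-1])
f=np.load("scene0.npz"); im,P=f["im"],f["P"];z=P[...,2]
sub[:]=0; sub[195:300,290:425]=1
rect((z>190)&(z<206),"cap"); rect((z>118)&(z<131),"collar"); rect((z>76)&(z<92),"bar");rect((z>44)&(z<55)&(np.arange(640)[None]<350),"box")
E
```

```text
box 2183 [523.5 -19.3  50.3] ((525.2407836914062, -18.6871337890625), (115.94610595703125, 115.9179458618164), 87.13465118408203)
base 2638 [530.4 106.2  14.4] ((528.123046875, 64.00592803955078), (336.3681945800781, 189.3295440673828), 88.7078628540039)
cap 287 [533.5 140.2 195.5] ((533.6650390625, 139.98104858398438), (36.1599006652832, 35.64504623413086), 89.62236785888672)
collar 349 [527.5 129.4 125.5] ((532.6868286132812, 138.00582885742188), (54.02851867675781, 58.97847366333008), 75.3328628540039)
bar 136 [527.5 -17.6  84.2] ((517.2522583007812, 46.359718322753906), (45.735809326171875, 146.14791870117188), 9.688097953796387)
fake [[664. 136. 120.]
 [664. 130. 120.]
 [663. 141. 115.]
 [663. 135. 116.]
 [663. 128. 115.]
 [660. 141. 117.]
 [661. 135. 115.]
 [660. 128. 116.]
 [660. 122. 117.]
 [659. 139. 114.]
 [658. 132. 118.]
 [658. 126. 116.]
 [656. 144. 115.]
 [656. 137. 116.]]
cap 159 [537.  139.2 195.4] ((534.7780151367188, 139.39559936523438), (36.68359375, 37.02426528930664), 82.38762664794922)
collar 334 [543.  139.1 125. ] ((584.6429443359375, 144.85946655273438), (159.12289428710938, 58.846927642822266), 6.796510696411133)
bar 219 [550.2 124.8  84.1] ((584.5745849609375, 57.62522888183594), (196.69078063964844, 133.2573699951172), 81.05992889404297)
box 1168 [543.9 -18.8  50.3] ((526.5655517578125, -21.196121215820312), (116.30520629882812, 123.72520446777344), 88.6074447631836)
```

View pics/dial.png

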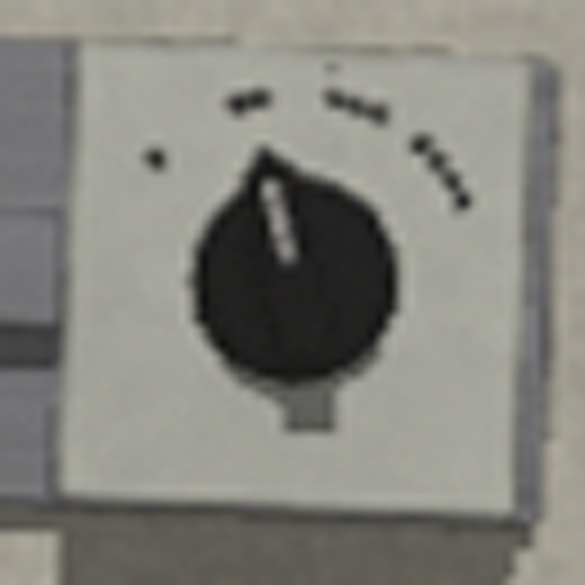

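The zoom shows the pointer at two dots, so the dial is at 0.6. The box fit and the box-to-plunger line agree on a yaw of about -0.054 rad. That puts the dial axis at (525.3,-19.3) and the plunger at (534,140). I'll move above the dial with the fingers aligned across the bar.

```bash
python3 -m crank '[{"claw":0,"delta_pos":[0.0254,-0.0462,0],"twist":2.1},{"claw":0,"delta_pos":[0.0254,-0.0462,0],"twist":2.1},{"claw":0,"delta_pos":[0.0254,-0.0462,0],"twist":2.1},{"claw":0,"delta_pos":[0.0254,-0.0462,0],"twist":2.1},{"claw":0,"delta_pos":[0.0254,-0.0462,0],"twist":2.1},{"claw":0,"delta_pos":[0.0254,-0.0462,0],"twist":2.1},{"claw":0,"delta_pos":[0.0254,-0.0462,0],"twist":2.1},{"claw":0,"delta_pos":[0.0254,-0.0462,0],"twist":2.1},{"claw":0,"delta_pos":[0.0254,-0.0462,0],"twist":2.1},{"claw":0,"delta_pos":[0.0254,-0.0462,0],"twist":2.1},{"claw":0,"delta_pos":[0.0254,-0.0462,0],"twist":2.1},{"claw":0,"delta_pos":[0.0254,-0.0462,0],"twist":2.1},{"claw":0,"delta_pos":[0.0254,-0.0462,0],"twist":2.0},{"claw":0,"delta_pos":[0.0254,-0.0462,0],"twist":2.0},{"claw":0,"delta_pos":[0,0,0],"twist":0},{"claw":0,"delta_pos":[0,0,0],"twist":0}]'
cat >> h.py <<'E'
def st():
    s=get_state(); q=s["ee_rot"]; M=R.from_quat(np.r_[q[1:],q[0]]).as_matrix()
    print("t",round(s["t"],2),"pos",s["tool_pos"].round(1),"yang",np.degrees(np.arctan2(M[1,1],M[0,1])).round(2),"tilt",M[:,2].round(3),"F",s["contact_force"].round(1),"M",s["moment"].round(2),"open",round(s["opening"],1),"grip",round(s["grip_force"],1),"q",s["q"].round(2))
E
python3 -c "from h import *;st()"
```

```text
t: 2.1
tool_pos: [524.8, -19.2, 303.3]
ee_rot: [-0.001, -0.122, 0.992, 0.0]
contact_force: [-0.9, 0.6, -1.0]
opening: 85.2
grip_force: 0.0
t 2.1 pos [524.8 -19.2 303.3] yang 104.05 tilt [-0.001  0.001 -1.   ] F [-0.9  0.6 -1. ] M [-0.03  0.02 -0.06] open 85.2 grip 0.0 q [-0.14 -0.15  1.93  0.    1.37 -1.96]
```

```bash
python3 -m crank '[{"claw":0.3,"delta_pos":[0,0,-0.04],"twist":0},{"claw":0.4,"delta_pos":[0,0,-0.04],"twist":0},{"claw":0.5,"delta_pos":[0,0,-0.04],"twist":0},{"claw":0.5,"delta_pos":[0,0,-0.028],"twist":0},{"claw":0.5,"delta_pos":[0,0,-0.02],"twist":0},{"claw":0.5,"delta_pos":[0,0,0],"twist":0},{"claw":0.5,"delta_pos":[0,0,0],"twist":0}]'
python3 - <<'E'
from h import *
st()
im,d,P=cloud("scene"); c=cv2.resize(im[170:300,270:430],None,fx=5,fy=5,interpolation=cv2.INTER_CUBIC)
cv2.imwrite("pics/near.png",cv2.resize(c,(738,600))[:,:,::-1])
E
```

```text
t: 2.98
tool_pos: [525.5, -18.6, 137.0]
ee_rot: [0.001, -0.123, 0.992, -0.0]
contact_force: [0.7, 0.5, -0.9]
opening: 42.7
grip_force: 0.0
t 2.98 pos [525.5 -18.6 137. ] yang 104.16 tilt [ 0.002 -0.    -1.   ] F [ 0.7  0.5 -0.9] M [-0.06 -0.03  0.  ] open 42.7 grip 0.0 q [-0.14  0.02  2.06  0.    1.06 -1.96]
```

View pics/near.png

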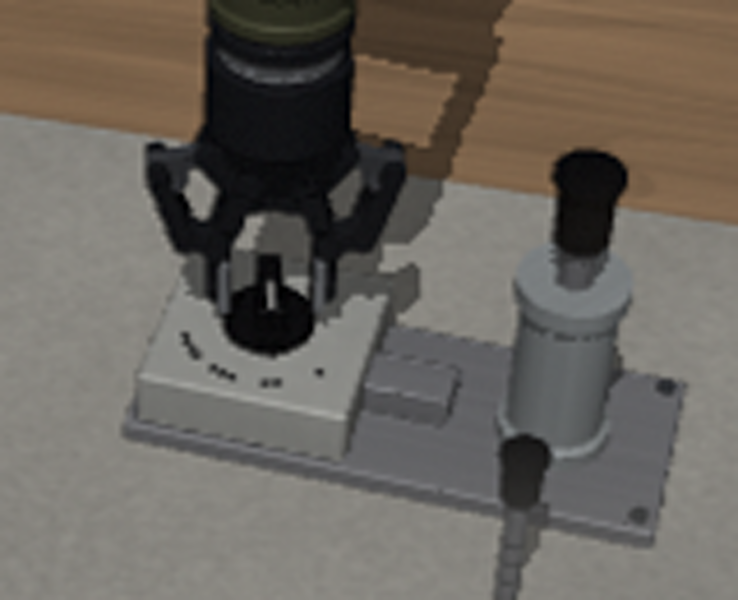

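The fingers straddle the bar at (268,285) and are centred. I'll close, check, then turn.

```bash
python3 -m crank '[{"claw":0.9,"delta_pos":[0,0,0],"twist":0},{"claw":0.9,"delta_pos":[0,0,0],"twist":0},{"claw":0.9,"delta_pos":[0,0,0],"twist":0},{"claw":0.9,"delta_pos":[0,0,0],"twist":0},{"claw":0.9,"delta_pos":[0,0,0],"twist":0}]'; python3 -c "from h import *;st()"
```

```text
t: 3.65
tool_pos: [525.6, -19.1, 137.2]
ee_rot: [0.001, -0.122, 0.992, 0.0]
contact_force: [-1.8, 3.2, 6.0]
opening: 12.8
grip_force: 59.4
t 3.65 pos [525.6 -19.1 137.2] yang 104.07 tilt [ 0.001  0.001 -1.   ] F [-1.8  3.2  6. ] M [0.41 0.39 0.04] open 12.8 grip 59.4 q [-0.14  0.02  2.06  0.    1.06 -1.96]
```

Gripped: 12.8 mm opening at 59 N with low side force. Now I'll turn it clockwise by 34.4°.

```bash
python3 -m crank '[{"claw":0.9,"delta_pos":[0,0,0],"twist":-4.3},{"claw":0.9,"delta_pos":[0,0,0],"twist":-4.3},{"claw":0.9,"delta_pos":[0,0,0],"twist":-4.3},{"claw":0.9,"delta_pos":[0,0,0],"twist":-4.3},{"claw":0.9,"delta_pos":[0,0,0],"twist":-4.3},{"claw":0.9,"delta_pos":[0,0,0],"twist":-4.3},{"claw":0.9,"delta_pos":[0,0,0],"twist":-4.3},{"claw":0.9,"delta_pos":[0,0,0],"twist":-4.3},{"claw":0.9,"delta_pos":[0,0,0],"twist":0},{"claw":0.9,"delta_pos":[0,0,0],"twist":0}]'; python3 -c "from h import *;st()"
```

```text
t: 4.9
tool_pos: [525.6, -19.3, 137.2]
ee_rot: [0.0, 0.176, 0.984, 0.0]
contact_force: [-2.0, 2.5, 6.8]
opening: 12.5
grip_force: 59.5
t 4.9 pos [525.6 -19.3 137.2] yang 69.67 tilt [ 0.001  0.    -1.   ] F [-2.   2.5  6.8] M [ 0.21  0.37 -0.02] open 12.5 grip 59.5 q [-0.14  0.02  2.06  0.    1.06 -1.36]
```

```bash
python3 -m crank '[{"claw":0.4,"delta_pos":[0,0,0],"twist":0},{"claw":0.4,"delta_pos":[0,0,0],"twist":0},{"claw":0.3,"delta_pos":[0,0,0.02],"twist":0},{"claw":0.2,"delta_pos":[0,0,0.04],"twist":0},{"claw":0,"delta_pos":[0,0,0.05],"twist":0},{"claw":0,"delta_pos":[0,0,0.05],"twist":0},{"claw":0,"delta_pos":[0,-0.05,0.01],"twist":0},{"claw":0,"delta_pos":[-0.05,-0.05,0],"twist":0},{"claw":0,"delta_pos":[-0.05,-0.05,0],"twist":0},{"claw":0,"delta_pos":[0,0,0],"twist":0}]'
python3 - <<'E'
from h import *
st()
im,d,P=cloud("top"); a=cv2.resize(im[225:290,285:350],(520,520),interpolation=cv2.INTER_CUBIC)
cv2.imwrite("pics/after.png",a[:,:,::-1])
z=P[...,2]; m=np.zeros_like(z,bool); m[210:300,205:270]=1; m&=(z>188)&(z<208); p=P[m]; print(p.mean(0),np.ptp(p,0),cv2.minEnclosingCircle(p[:,:2].astype(np.float32)))
E
```

```text
t: 6.15
tool_pos: [434.6, -160.0, 305.6]
ee_rot: [-0.0, 0.179, 0.984, -0.0]
contact_force: [0.9, -0.4, 0.2]
opening: 85.3
grip_force: 0.0
t 6.15 pos [ 434.6 -160.   305.6] yang 69.35 tilt [-0.    -0.001 -1.   ] F [ 0.9 -0.4  0.2] M [-0.   -0.01 -0.02] open 85.3 grip 0.0 q [-0.47 -0.31  2.05 -0.    1.4  -1.68]
[533.41194604 140.36199067 195.18403371] [35.8603353  36.45155425 12.83325118] ((533.8583984375, 140.3795928955078), 18.875215530395508)
```

View pics/after.png

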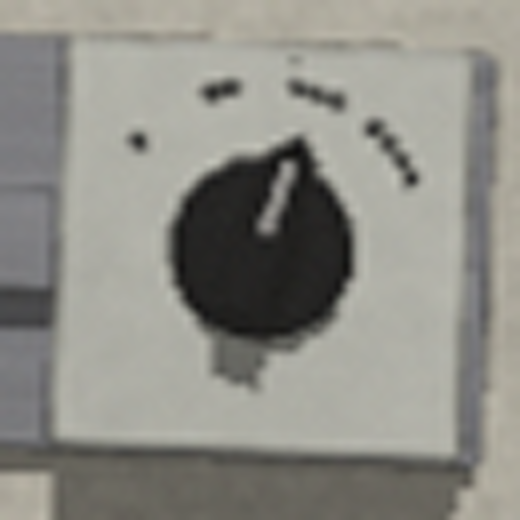

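The dial now points at three dots: the line runs from (265,232) to (291,162), 20° clockwise from image-up. The plunger cap is at (533.7,140.3). Next I'll move over it.

```bash
python3 -m crank '[{"claw":0,"delta_pos":[0.0165,0.05,0],"twist":0},{"claw":0,"delta_pos":[0.0165,0.05,0],"twist":0},{"claw":0,"delta_pos":[0.0165,0.05,0],"twist":0},{"claw":0,"delta_pos":[0.0165,0.05,0],"twist":0},{"claw":0,"delta_pos":[0.0165,0.05,0],"twist":0},{"claw":0,"delta_pos":[0.0165,0.05,0],"twist":0},{"claw":0,"delta_pos":[0,0,0],"twist":0},{"claw":0,"delta_pos":[0,0,0],"twist":0},{"claw":0,"delta_pos":[0,0,0],"twist":0}]'; python3 -c "
from h import *
for i in range(1):st()"
```

```text
t: 7.32
tool_pos: [535.6, 141.8, 305.8]
ee_rot: [-0.0, 0.177, 0.984, -0.0]
contact_force: [-0.1, 0.1, -0.3]
opening: 85.3
grip_force: 0.0
t 7.33 pos [535.6 141.8 305.8] yang 69.65 tilt [-0. -0. -1.] F [-0.1  0.1 -0.3] M [-0.01 -0.02 -0.  ] open 85.3 grip 0.0 q [ 0.16 -0.09  1.86 -0.    1.37 -1.05]
```

```bash
python3 -m crank '[{"claw":0,"delta_pos":[-0.0018,-0.0015,-0.02],"twist":0},{"claw":0,"delta_pos":[0,0,-0.025],"twist":0},{"claw":0,"delta_pos":[0,0,-0.025],"twist":0},{"claw":0.3,"delta_pos":[0,0,-0.013],"twist":0},{"claw":0.45,"delta_pos":[0,0,0],"twist":0},{"claw":0.45,"delta_pos":[0,0,0],"twist":0},{"claw":0.45,"delta_pos":[0,0,0],"twist":0}]'
python3 - <<'E'
from h import *
st()
im,d,P=cloud("scene"); cv2.imwrite("pics/pl.png",cv2.resize(im[150:290,330:470],(600,600),interpolation=cv2.INTER_CUBIC)[:,:,::-1])
E
```

```text
t: 8.2
tool_pos: [534.5, 140.9, 224.2]
ee_rot: [0.001, 0.176, 0.984, 0.0]
contact_force: [1.2, -0.5, -0.0]
opening: 47.3
grip_force: 0.0
t 8.2 pos [534.5 140.9 224.2] yang 69.68 tilt [ 0.002  0.    -1.   ] F [ 1.2 -0.5 -0. ] M [-0.03 -0.02  0.05] open 47.3 grip 0.0 q [ 0.16 -0.03  1.95  0.    1.22 -1.06]
```

View pics/pl.png

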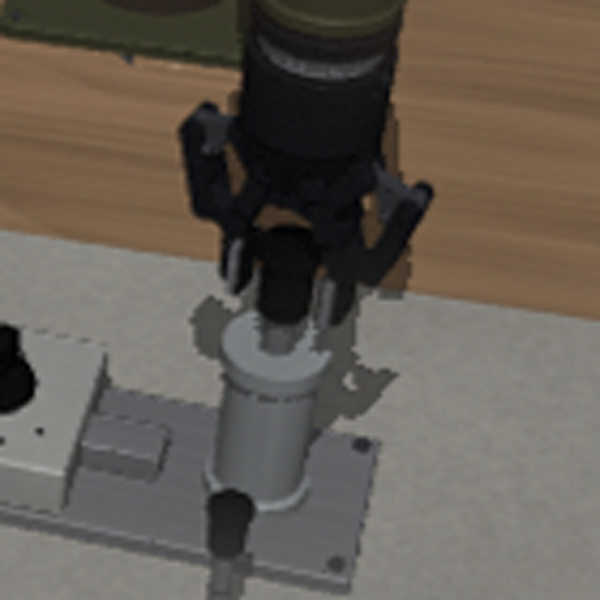

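The fingers straddle the black grip at (287,270), above the collar. I'll make a small centring correction and close.

```bash
python3 -m crank '[{"claw":0.55,"delta_pos":[-0.0006,-0.0005,-0.001],"twist":0},{"claw":0.6,"delta_pos":[0,0,0],"twist":0},{"claw":0.7,"delta_pos":[0,0,0],"twist":0},{"claw":0.75,"delta_pos":[0,0,0],"twist":0},{"claw":0.75,"delta_pos":[0,0,0],"twist":0},{"claw":0.75,"delta_pos":[0,0,0],"twist":0}]'; python3 -c "from h import *;st()"
```

```text
t: 9.0
tool_pos: [533.5, 140.3, 222.3]
ee_rot: [0.0, 0.176, 0.984, 0.0]
contact_force: [0.2, 0.9, 2.0]
opening: 32.5
grip_force: 58.5
t 9.0 pos [533.5 140.3 222.3] yang 69.68 tilt [ 0.001  0.    -1.   ] F [0.2 0.9 2. ] M [-0.07  0.02 -0.02] open 32.5 grip 58.5 q [ 0.16 -0.03  1.95  0.    1.22 -1.06]
```

```bash
python3 -m crank '[{"claw":0.75,"delta_pos":[0,0,0.004],"twist":0},{"claw":0.75,"delta_pos":[0,0,0.006],"twist":0},{"claw":0.75,"delta_pos":[0,0,0.006],"twist":0},{"claw":0.75,"delta_pos":[0,0,0.004],"twist":0},{"claw":0.75,"delta_pos":[0,0,0],"twist":0},{"claw":0.75,"delta_pos":[0,0,0],"twist":0}]'; python3 -c "from h import *;st()"
```

```text
t: 9.75
tool_pos: [533.2, 140.3, 241.7]
ee_rot: [-0.0, 0.176, 0.984, -0.0]
contact_force: [0.2, -0.1, -1.3]
opening: 32.6
grip_force: 59.2
t 9.75 pos [533.2 140.3 241.7] yang 69.68 tilt [-0. -0. -1.] F [ 0.2 -0.1 -1.3] M [ 0.01 -0.02 -0.02] open 32.6 grip 59.2 q [ 0.16 -0.05  1.93 -0.    1.26 -1.06]
```

Side forces are negligible and the vertical force changed by about the plunger's weight. I'll lift the remaining 40 mm.

```bash
python3 -m crank '[{"claw":0.75,"delta_pos":[0,0,0.004],"twist":0},{"claw":0.75,"delta_pos":[0,0,0.008],"twist":0},{"claw":0.75,"delta_pos":[0,0,0.008],"twist":0},{"claw":0.75,"delta_pos":[0,0,0.008],"twist":0},{"claw":0.75,"delta_pos":[0,0,0.008],"twist":0},{"claw":0.75,"delta_pos":[0,0,0.004],"twist":0},{"claw":0.75,"delta_pos":[0,0,0],"twist":0},{"claw":0.75,"delta_pos":[0,0,0],"twist":0},{"claw":0.75,"delta_pos":[0,0,0],"twist":0},{"claw":0.75,"delta_pos":[0,0,0],"twist":0}]'
python3 - <<'E'
from h import *
st()
im,d,P=cloud("scene"); cv2.imwrite("pics/up.png",cv2.resize(im[160:250,360:430],(600,771)[:1]+(600,),interpolation=cv2.INTER_CUBIC)[:,:,::-1])
im,d,P=cloud("top"); cv2.imwrite("pics/top_end.png",cv2.resize(im[205:295,210:350],(800,514),interpolation=cv2.INTER_CUBIC)[:,:,::-1])
E
```

```text
t: 11.0
tool_pos: [533.2, 140.3, 281.6]
ee_rot: [-0.0, 0.176, 0.984, -0.0]
contact_force: [0.2, 0.3, -1.9]
opening: 32.3
grip_force: 59.2
t 11.0 pos [533.2 140.3 281.6] yang 69.69 tilt [-0.001 -0.    -1.   ] F [ 0.2  0.3 -1.9] M [ 0.    0.03 -0.03] open 32.3 grip 59.2 q [ 0.16 -0.08  1.89 -0.    1.33 -1.06]
```

View pics/up.png

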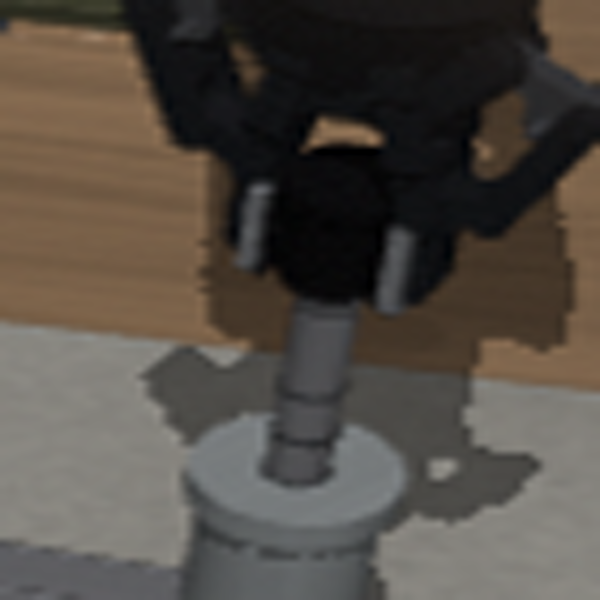

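View pics/top_end.png

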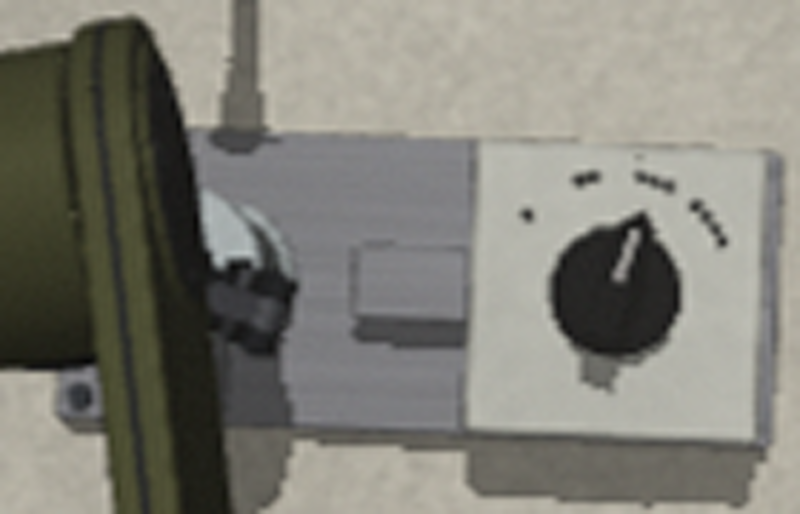

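Grooves 1 and 2 show at rows 387 and 438, spaced 51 px for 20 mm. The third therefore falls at about row 487, at the bore mouth, and the tool has risen 59.5 mm. The dial is still at three dots.

```bash
python3 -c "from plant import *;print(close_job())"
```

```text
the job is handed in; nothing more can be done
None
```

I set the dial to three dots and let go, then drew the plunger up about 59.5 mm so its third groove is level with the collar top to within the 6 mm tolerance. It was still held at about 59 N with almost no side force when I handed the job in at about 11 s; no verdict was returned.

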